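# Shut and latch the tea caddy

### The arm

A 7-joint arm with a two-finger parallel gripper is mounted at the origin on the work surface. World frame = base frame: x ahead of the robot, y to its left, z up, the work surface at z = 0. Lengths are in m, angles in rad, forces in N, time in s.
With the tool pointing down it reaches from about 0.4 to 0.85 m from the base axis. Payload 4.5 kg.
Tool frame: the origin (TCP) lies between the finger pads; the fingertips stand 11 mm ahead of it and the grasp point (between the pads) lies 8 mm behind it (r.nose_length is the distance from the TCP to the fingertips, in m); z points along the fingers, y is the line along which they close (so a half turn about z gives the same grasp; the last joint's range is limited). The gripper opens to 88 mm and grips with 3 to 60 N. Pads are 18 mm wide; open, the fingers measure 123 mm over their backs; the gripper's body (75 mm by 187 mm) begins 45 mm behind the grasp point.
Start: joints at [-1.163, 0.689, -0.195, 1.565, 0.157, 0.902, -0.215], TCP at [0.228, 0.582, 0.25] pointing down, gripper open.
Joint ranges: [-3.01, 3.01], [-0.46, 2.08], [-1.47, 1.51], [0.13, 2.56], [-1, 4.14], [0.04, 2.09], [-2.66, 2.66]. Speed limits (rad/s): [2.57, 2.57, 3.14, 3.14, 3.14, 3.14, 3.14].

### API

Orientations are given as a unit quaternion [x, y, z, w].
In Python, from plant import get_state, snapshot, camera_model, r gives the robot as it stands.
- The arm moves only by the shell command python3 -m inch 'ROWS' [FORCE]. ROWS is text: rows parted by semicolons, each of 7 numbers parted by spaces: the opening, from -1 (shut) to 1 (fully open), then the shift along the tool's x, y, z in m, then the turn, a rotation vector about the tool's x, y, z in rad. A call has 1 to 20 rows; each row shifts and turns the commanded pose from where the row before left it, along the tool's axes as they then stand; what a row does not reach is not made up. A row lasts 1/12 s, in which the tool goes at most 41.7 mm and 7.16 degrees, less where a joint would pass 70% of its speed; a pose out of reach is approached as far as the arm can. A call is refused whole if a number of a shift passes 0.0417 or a number of a turn 0.125, either way. A call with a gripper value outside its range is refused whole. The fingers move at their own pace and stop on an object; FORCE is the grip in N (left out, the last holds). Time passes only in rows, so rows that do not move let the fingers close. It gives the time, the measured TCP pose, the force, the opening and the grip force at its end, in the units of the state.
- get_state(): the state, without advancing time (a new reading comes with each control period).
- snapshot(name): name is "side" or "top"; returns (picture, depth): 384x512x3 uint8, red, green, blue; 384x512 float32, m along the optical axis (not along the pixel's ray), 0 where there is no reading.
- camera_model(name): a dict with "intrinsics" (3x3 intrinsics, pixels), "view" (4x4, takes a point from world to camera coordinates). Camera axes: x right, y down, z forward; pixel columns grow to the right and rows downward; lengths in m; the calibration is good to about 2 mm. A picture is of the moment at which its call begins. camera_model takes no time and is no camera call.
- r.finish_job(): hands the job in; it is judged then, once.
The state is a dict: "clock": time; "q": joint angles; "qd": joint speeds; "joint_torque": joint torques, N m; "tool_pos": TCP position; "eef_rot": TCP orientation; "contact_force": force on the tool from outside, world axes, zero at the start; "moment": the same for the moment, N m; "opening": opening from 0.0 (shut) to 1.0 (fully open); "finger_force": force on a finger pad.
Only numpy, scipy, OpenCV 4.12 (cv2) and the standard library are available. Lean on these libraries where they do the work, as an engineer would, in place of code of your own. Each camera call takes 0.05 s, during which the arm holds its last target. There are 200 camera calls.

### The job

Close up the bamboo tea caddy: push its open lid down until it is fully shut, and only then press the steel latch lever on the front edge of the lid down past its centre, so that it snaps flat against the caddy's front and stays there. Push with the fingertips only: do not lift or drag the caddy, and leave the teapot and the cups where they stand.

Things in the scene. Friction and masses are not known exactly. Their poses are not given: they have to be found in the camera images.
- caddy: Loose bamboo tea caddy, honey-coloured with two dark stripes: box 112 mm (x) by 120 (y) by 90 high, about 0.7 kg in all. Origin: centre of underside, on the table. Its +x points out of the front (latch side, facing roughly away from the robot), z up; hinge line along y at x = -56, z = 90 mm. A steel keeper lip stands 6.5 mm out of the front at z = 85 mm.
- lid (a joint): Angle of the flip-top lid about its hinge, rad: 0 = fully shut (hard stop on the rim), grows as it opens; starts upright or leaning back, 1.6 to 1.85 (stop at 1.85). A bamboo slab 112 x 120 x 14 mm. The hinge is lightly stiff (0.045 N m): near upright the lid stays where it is; pushed forward below about 1.1 rad it sinks shut by its own weight.
- lid_hinge (a point): Point on the lid's hinge line, middle of the width: lid frame origin. The lid frame turns with the lid: x runs from the hinge along the lid's underside to its front edge, y along the hinge, z out of the outer (top) face, which lies at z = 14 mm.
- lid_edge (a point): Middle of the lid's front edge on its outer face: x = 112 mm, z = 14 mm in the lid frame. With the lid shut this is 56 mm in front of the caddy's centre and 104 mm above the table.
- latch (a joint): Latch lever angle about its pin, rad: 0 = open, straight out from the lid's front edge in line with the lid; grows as it folds down; 1.5 = folded flat before the caddy's front, hook under the keeper. A spring drives it away from centre (0.75) to either stop: it resists with 0.09 N m at first (2 to 4 N by finger), less towards centre, then snaps to 1.5 by itself. Starts open, must end above 1.35.
- latch_pin (a point): Pin of the latch lever, middle of the width: x = 120 mm, z = 5 mm in the lid frame (with the lid shut: 64 mm in front of the caddy's centre, 95 mm above the table). Frame turns with the lever: x along the lever to its tip, z out of its outer (upper when open and lid shut) face.
- latch_tip (a point): Tip of the latch lever, a bright steel plate 30 mm wide, 3 mm thick, reaching 45 mm from the pin; its outer face lies 2.5 mm above the pin, the tip is curled up slightly. This point is 45 mm out and 4 mm above the pin in the lever's frame.
- teapot: Loose white porcelain teapot with hinged lid, body 128 mm across, 122 mm high to the knob; spout reaches 107 mm to its +y, handle 106 mm to its -y. Origin: centre of underside. Leave it alone.
- cup_a: Loose white porcelain cup, 78 mm across, 62 mm high, no handle. Origin: centre of underside. Leave it alone.
- cup_b: The matching second cup, same size, standing off one front corner of the caddy. Origin: centre of underside. Leave it alone.
Things that resemble listed ones, but are neither listed nor needed, are in the scene too. There is more than one size of the caddy; the job needs the largest.

How it is judged:
By the outcome, as a careful person would: the job done as asked, in the order asked, and still so for the second after the job is handed in, with the robot touching nothing.
It also fails if it takes over 38 s, if anything falls off the work surface, if the arm or the gripper's body presses on something with over 40 N, if the wrist force passes 120 N, or if a joint passes its speed limit or range.

## Working session

There is one attempt and no reset: what is moved stays moved. The work goes in short steps, Python scripts to look and compute and a shell command to move; the robot and the scene stay as the last step left them, time stands still between calls to the robot, and variables do not carry over. Pictures are saved under pics/ and viewed, at most 10 in all, crops included, and the job is handed in when it is done.

```bash
mkdir -p pics; cat > h.py <<'E'
import numpy as np, cv2
from plant import get_state, snapshot, camera_model, r
def cloud(n,d):
    m=camera_model(n);K=np.array(m["intrinsics"]);V=np.array(m["view"])
    v,u=np.mgrid[:d.shape[0],:d.shape[1]]
    p=np.stack([(u-K[0,2])/K[0,0]*d,(v-K[1,2])/K[1,1]*d,d],-1)
    w=(p-V[:3,3])@V[:3,:3]; w[d<=0]=np.nan
    return w
E
python3 - <<'E'
from h import *
for n in("top","side"):
    p,d=snapshot(n); np.savez(f"{n}.npz",p=p,d=d,w=cloud(n,d)); cv2.imwrite(f"pics/{n}0.png",p[...,::-1])
s=get_state();print(s)
E
```

```text
{'clock': 0.1, 'q': array([-1.16317691,  0.68991807, -0.19451217,  1.56620743,  0.1573059 ,
        0.90247958, -0.2150795 ]), 'qd': array([-0.00036243, -0.00165767,  0.00110417, -0.00365725,  0.00092791,
        0.00171611,  0.0005021 ]), 'joint_torque': array([-3.27289439e-03, -5.28501284e+01, -1.27164915e+00, -1.53836972e+01,
       -5.26267744e-02,  1.98204376e-03,  3.81923996e-05]), 'tool_pos': array([0.22808297, 0.58132735, 0.24898748]), 'eef_rot': array([ 1.85778868e-01,  9.82591245e-01, -8.05891438e-04, -9.03648297e-05]), 'contact_force': array([-0.06322218,  0.53658579, -1.0677903 ]), 'moment': array([-0.00106342,  0.04155464,  0.0682779 ]), 'finger_force': 0.0, 'opening': 0.9993238192527747}
```

View pics/top0.png

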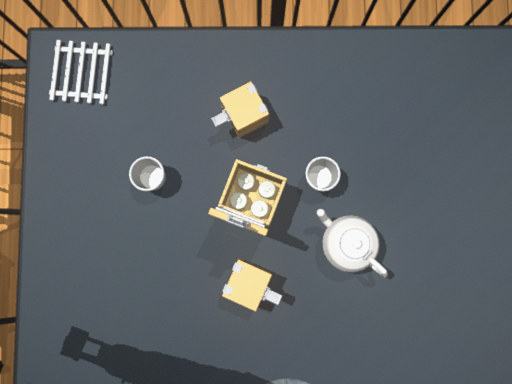

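View pics/side0.png

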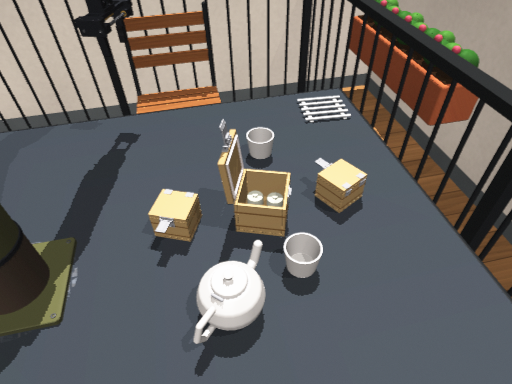

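The top view shows the open caddy at about (252,197), with its lid upright at (240,220) and its front facing up-right. There are cups at (148,175) and (322,175), the teapot at (351,243), and two closed decoy caddies at (244,110) and (248,287). I'll measure these now.

```bash
python3 - <<'E'
from h import *
t=np.load("top.npz");w=t["w"];s=np.load("side.npz");ws=s["w"]
for u,v in[(148,160),(322,160),(351,243),(235,160),(285,178),(261,167),(240,218),(236,221),(244,110),(248,287),(30,40)]:print((u,v),w[v,u].round(3))
def pts(w,c,rad):
    P=w.reshape(-1,3);P=P[np.isfinite(P).all(1)];return P[np.hypot(P[:,0]-c[0],P[:,1]-c[1])<rad]
c=w[197,252][:2]
T=pts(w,c,.13)
hist=np.histogram(T[:,2],bins=np.arange(0,.3,.01));print(hist[0])
Q=T[(T[:,2]>.082)&(T[:,2]<.097)];print("rim",len(Q),cv2.minAreaRect(Q[:,:2].astype(np.float32)))
S=pts(ws,c,.13);Q=S[(S[:,2]>.082)&(S[:,2]<.097)];print("rim side",len(Q),cv2.minAreaRect(Q[:,:2].astype(np.float32)))
for P in(T,S):
    L=P[P[:,2]>.11]
    for a in np.arange(.11,.27,.02):
        l=L[(L[:,2]>=a)&(L[:,2]<a+.02)]
        if len(l):print(round(a,2),len(l),l.mean(0).round(3),cv2.minAreaRect(l[:,:2].astype(np.float32)))
for n,cc in(("cupa",w[160,148]),("cupb",w[160,322]),("pot",w[243,351]),("d1",w[110,244]),("d2",w[287,248])):
    P=pts(w,cc[:2],.12);P=P[P[:,2]>.045];print(n,P.min(0).round(3),P.max(0).round(3))
E
```

```text
(148, 160) [0.617 0.316 0.046]
(322, 160) [ 0.614 -0.083  0.048]
(351, 243) [ 0.424 -0.132  0.108]
(235, 160) [0.608 0.115 0.088]
(285, 178) [0.567 0.005 0.094]
(261, 167) [0.592 0.058 0.09 ]
(240, 218) [0.474 0.1   0.2  ]
(236, 221) [0.466 0.106 0.245]
(244, 110) [0.724 0.095 0.077]
(248, 287) [0.331 0.088 0.077]
(30, 40) [0.924 0.62  0.   ]
[4905  220   66  776  232   52   56   52  235  406   94   16    7    3
    3    3    5    3    7  167  279   28   31    9   12   47    0    0
    0]
rim 630 ((0.5408769249916077, 0.07723481953144073), (0.11997859925031662, 0.1185537800192833), 68.70677947998047)
rim side 687 ((0.5361016392707825, 0.07758702337741852), (0.12211372703313828, 0.13141991198062897), 68.11872863769531)
0.11 23 [0.485 0.103 0.118] ((0.4811532199382782, 0.09591314196586609), (0.10703733563423157, 0.00434881541877985), 66.22251892089844)
0.13 6 [0.477 0.083 0.141] ((0.48295220732688904, 0.09636762738227844), (0.10539738088846207, 0.004279967863112688), 67.26641082763672)
0.15 8 [0.48  0.099 0.162] ((0.4803970754146576, 0.09919518232345581), (0.11378352344036102, 0.005388
[... 1333 characters left out ...]
), (0.12074688822031021, 0.01860792562365532), 68.1982650756836)
0.21 85 [0.47  0.1   0.219] ((0.4714394509792328, 0.10202375799417496), (0.0425860621035099, 0.00890207290649414), 63.76051330566406)
0.23 56 [0.467 0.102 0.241] ((0.46791496872901917, 0.10393644869327545), (0.029832864180207253, 0.004384771455079317), 65.5285415649414)
0.25 27 [0.465 0.106 0.252] ((0.46441546082496643, 0.1052662655711174), (0.02951601706445217, 0.0046553341671824455), 68.3906021118164)
cupa [0.548 0.279 0.045] [0.623 0.355 0.069]
cupb [ 0.495 -0.119  0.045] [0.619 0.031 0.096]
pot [ 0.351 -0.217  0.046] [ 0.499 -0.061  0.125]
d1 [0.605 0.04  0.045] [0.791 0.169 0.094]
d2 [0.281 0.016 0.049] [0.449 0.145 0.205]
```

Caddy yaw is about -21°, the hinge sits at about (0.486, 0.099), and the lid angle is about 1.67. These fit the given heights and sizes. The tool is already aligned with the caddy: tool x is the caddy's -x, and tool y is its +y. Next I'll close the fingers and move behind the lid.

```bash
python3 -m inch '-1 -0.022 -0.022 0 0 0 0;-1 -0.022 -0.022 0 0 0 0;-1 -0.022 -0.022 0 0 0 0;-1 -0.022 -0.022 0 0 0 0;-1 -0.022 -0.022 0 0 0 0;-1 -0.022 -0.022 0 0 0 0;-1 -0.022 -0.022 0 0 0 0;-1 -0.022 -0.022 0 0 0 0;-1 -0.022 -0.022 0 0 0 0;-1 -0.022 -0.022 0 0 0 0;-1 -0.022 -0.022 0 0 0 0;-1 -0.022 -0.022 0 0 0 0;-1 -0.022 -0.022 0 0 0 0;-1 -0.022 -0.022 0 0 0 0;-1 -0.022 -0.022 0 0 0 0;-1 -0.022 -0.022 0 0 0 0;-1 0 0 0 0 0 0' 10
cat >> h.py <<'E'
H=np.array([.486,.0987,.09]);F=np.array([.932,-.363,0]);L=np.array([.363,.932,0])
def where():
    from scipy.spatial.transform import Rotation as R
    s=get_state();M=R.from_quat(s["eef_rot"]).as_matrix();B=np.stack([F,L,[0,0,1]])
    p=B@(s["tool_pos"]-H);tip=p+.011*B@M[:,2]
    print("t",s["clock"],"TCP f,l,z rel hinge",p.round(4),"tip",tip.round(4),"zax",(B@M[:,2]).round(3),"xax",(B@M[:,0]).round(3),"F",s["contact_force"].round(1),"q",s["q"].round(2))
E
python3 -c "from h import *;where()"
```

```text
clock: 1.52
tool_pos: [0.4292, 0.1188, 0.2493]
eef_rot: [0.191, 0.982, -0.002, 0.0]
contact_force: [-1.0, -0.4, 0.1]
opening: 0.005
finger_force: 0.0
t 1.5167 TCP f,l,z rel hinge [-0.0602 -0.0019  0.1593] tip [-0.0602 -0.0019  0.1483] zax [ 0.001 -0.004 -1.   ] xax [-1.     0.013 -0.001] F [-1.  -0.4  0.1] q [-0.2   0.47 -0.26  2.08  0.21  0.62  0.59]
```

```bash
python3 -m inch '-1 0 0 0 0 -0.1 0;-1 0 0 0 0 -0.1 0;-1 0 0 0 0 -0.1 0;-1 0 0 0 0 -0.1 0;-1 0 0 0 0 -0.1 0;-1 0 0 0 0 0 0'
python3 -c "from h import *;where()"
```

```text
clock: 2.02
tool_pos: [0.4296, 0.124, 0.2451]
eef_rot: [0.18, 0.964, -0.044, 0.193]
contact_force: [-0.7, 0.7, -0.3]
opening: 0.005
finger_force: 0.0
t 2.0167 TCP f,l,z rel hinge [-0.0618  0.0031  0.1551] tip [-0.0575  0.0029  0.145 ] zax [ 0.388 -0.014 -0.922] xax [-0.922 -0.005 -0.388] F [-0.7  0.7 -0.3] q [-0.94  0.48  0.47  2.36  0.8   0.15 -0.11]
```

```bash
python3 -m inch '-1 0.006 0 0.015 0 0 0;-1 0.006 0 0.015 0 0 0;-1 0.006 0 0.015 0 0 0;-1 0 0 0 0 0 0'
python3 -c "from h import *;where()"
```

```text
clock: 2.35
tool_pos: [0.4315, 0.1198, 0.2196]
eef_rot: [0.184, 0.963, -0.047, 0.189]
contact_force: [0.4, -0.4, -0.8]
opening: 0.005
finger_force: 0.0
t 2.35 TCP f,l,z rel hinge [-5.850e-02 -1.000e-04  1.296e-01] tip [-0.0543 -0.0004  0.1194] zax [ 0.38  -0.023 -0.925] xax [-0.925  0.002 -0.38 ] F [ 0.4 -0.4 -0.8] q [-0.92  0.55  0.48  2.39  1.2   0.08 -0.53]
```

```bash
python3 -m inch '-1 0 0 0 0 0.08 0;-1 0 0 0 0 0.08 0;-1 0.003 0 0.01 0 0 0;-1 0.003 0 0.01 0 0 0;-1 0 0 0 0 0 0'
python3 -c "from h import *;where()"
```

```text
clock: 2.77
tool_pos: [0.4361, 0.1154, 0.1938]
eef_rot: [0.189, 0.969, -0.042, 0.152]
contact_force: [-0.3, -0.7, -0.2]
opening: 0.005
finger_force: 0.0
t 2.7667 TCP f,l,z rel hinge [-0.0526 -0.0026  0.1038] tip [-0.0492 -0.0029  0.0933] zax [ 0.309 -0.028 -0.951] xax [-0.951  0.01  -0.31 ] F [-0.3 -0.7 -0.2] q [-0.72  0.57  0.27  2.35  1.11  0.12 -0.42]
```

```bash
python3 -m inch '-1 -0.0095 0 0.003 0 0 0;-1 -0.0095 0 0.003 0 0 0;-1 -0.0095 0 0.003 0 0 0;-1 -0.0095 0 0.003 0 0 0;-1 -0.0095 0 0.003 0 0 0;-1 0 0 0 0 0 0'
python3 - <<'E'
from h import *
where();p,d=snapshot("side");cv2.imwrite("pics/side1.png",cv2.resize(p[100:260,150:350],(800,640))[:600,:,::-1])
E
```

```text
clock: 3.27
tool_pos: [0.4836, 0.0975, 0.1964]
eef_rot: [0.189, 0.969, -0.041, 0.154]
contact_force: [-0.4, -0.5, -0.5]
opening: 0.006
finger_force: 0.0
t 3.2667 TCP f,l,z rel hinge [-0.0018 -0.0019  0.1064] tip [ 0.0017 -0.0022  0.096 ] zax [ 0.313 -0.026 -0.949] xax [-0.95   0.009 -0.313] F [-0.4 -0.5 -0.5] q [-0.51  0.57  0.1   2.24  1.01  0.23 -0.23]
```

View pics/side1.png

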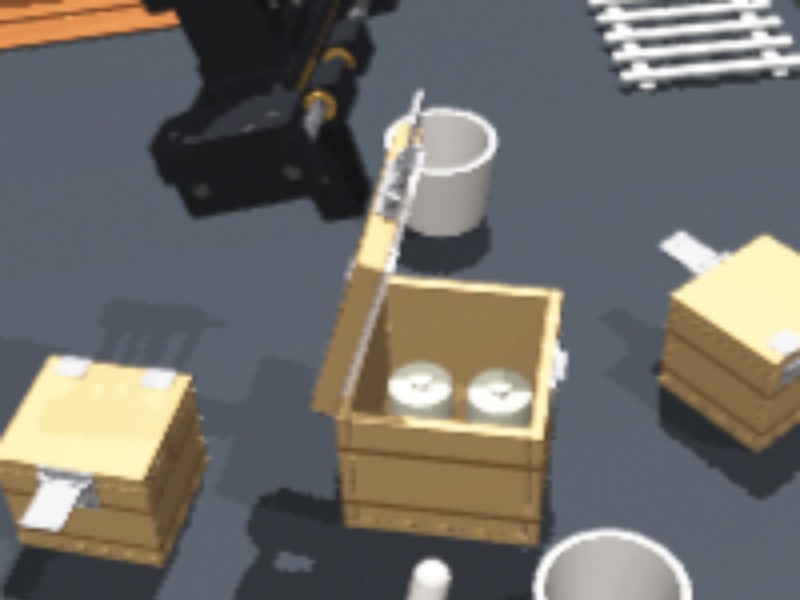

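The fingertip is behind the lid, which has moved forward of upright. The lever at (418,95) is still straight. I'll keep pushing.

```bash
python3 -m inch '-1 -0.009 0 0.0045 0 0 0;-1 -0.009 0 0.0045 0 0 0;-1 -0.009 0 0.0045 0 0 0;-1 -0.009 0 0.0045 0 0 0;-1 -0.009 0 0.0045 0 0 0;-1 0 0 0 0 0 0;-1 0 0 0 0 0 0;-1 0 0 0 0 0 0;-1 0 0 0 0 0 0;-1 0 0 0 0 0 0;-1 0 0 0 0 0 0'
python3 - <<'E'
from h import *
where();p,d=snapshot("side");cv2.imwrite("pics/side2.png",cv2.resize(p[100:260,150:350],(800,640))[:600,:,::-1])
E
```

```text
clock: 4.23
tool_pos: [0.5276, 0.0796, 0.1881]
eef_rot: [0.187, 0.969, -0.042, 0.153]
contact_force: [0.8, 0.2, 0.6]
opening: 0.004
finger_force: 0.0
t 4.2333 TCP f,l,z rel hinge [ 0.0457 -0.0027  0.0981] tip [ 0.0491 -0.003   0.0877] zax [ 0.312 -0.027 -0.95 ] xax [-0.95   0.006 -0.312] F [0.8 0.2 0.6] q [-0.38  0.61  0.01  2.15  0.96  0.28 -0.1 ]
```

View pics/side2.png

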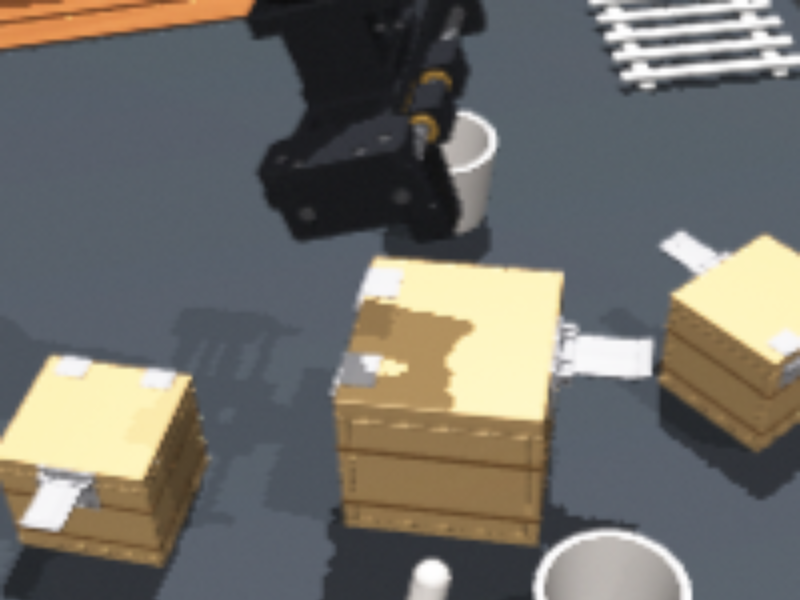

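The lid has dropped shut at (460,340) with the lever still open, reaching out to (650,357). I'll check that with depth.

```bash
python3 - <<'E'
from h import *
B=np.stack([F,L,[0,0,1]])
for n in("side","top"):
    p,d=snapshot(n);P=cloud(n,d).reshape(-1,3);P=(P-H)@B.T;P=P[np.isfinite(P).all(1)]
    t=P[(P[:,0]>.0)&(P[:,0]<.115)&(abs(P[:,1])<.065)&(abs(P[:,2]-.014)<.008)]
    c=np.linalg.lstsq(np.c_[t[:,:2],np.ones(len(t))],t[:,2],rcond=None)[0];print(n,len(t),"slope",c.round(4),t[:,:2].min(0).round(4),t[:,:2].max(0).round(4), cv2.minAreaRect(t[:,:2].astype(np.float32)))
    l=P[(P[:,0]>.128)&(P[:,0]<.19)&(abs(P[:,1])<.03)&(abs(P[:,2]-.007)<.012)]
    print("lever",len(l),l.min(0).round(4),l.max(0).round(4),l.mean(0).round(4))
E
```

```text
side 1993 slope [-0.004   0.0115  0.0136] [ 0.0014 -0.0628] [0.1149 0.0604] ((0.05819718912243843, -0.001133013516664505), (0.12311116605997086, 0.11339915543794632), 89.92365264892578)
lever 181 [ 0.1282 -0.0172 -0.0014] [0.1674 0.0144 0.0102] [ 0.1477 -0.0023  0.0074]
top 1101 slope [-0.0054  0.003   0.0156] [ 0.     -0.0601] [0.1147 0.0599] ((0.05744219198822975, -4.286319017410278e-05), (0.1202910989522934, 0.11435385048389435), 89.68498229980469)
lever 233 [ 0.1282 -0.0152  0.0032] [0.1653 0.0147 0.0145] [ 1.467e-01 -1.000e-04  8.800e-03]
```

```bash
python3 -m inch '-1 0 0 0 0 0.105 0;-1 0 0 0 0 0.105 0;-1 0 0 0 0 0.105 0;-1 -0.022 0 0 0 0 0;-1 -0.022 0 0 0 0 0;-1 0 0 0.028 0 0 0;-1 0 0 0.028 0 0 0;-1 0 0 0.008 0 0 0;-1 0 0 0 0 0 0'
python3 -c "from h import *;where()"
```

```text
clock: 5.13
tool_pos: [0.5699, 0.0581, 0.1223]
eef_rot: [0.192, 0.981, -0.018, 0.014]
contact_force: [-1.1, 0.4, 0.3]
opening: 0.003
finger_force: 0.0
t 5.1333 TCP f,l,z rel hinge [ 0.093  -0.0074  0.0323] tip [ 0.0933 -0.0077  0.0213] zax [ 0.034 -0.031 -0.999] xax [-0.999  0.015 -0.035] F [-1.1  0.4  0.3] q [ 0.02  0.82 -0.4   1.84  0.61  0.6   0.41]
```

```bash
python3 -m inch '-1 0 0 0.002 0 0 0;-1 0 0 0.002 0 0 0;-1 0 0 0.002 0 0 0;-1 0 0 0.002 0 0 0;-1 0 0 0 0 0 0'
```

```text
clock: 5.55
tool_pos: [0.5721, 0.0585, 0.1169]
eef_rot: [0.192, 0.981, -0.017, 0.017]
contact_force: [0.6, -0.4, -0.1]
opening: 0.005
finger_force: 0.0
```

```bash
python3 -m inch '-1 0 0 0.002 0 0 0;-1 0 0 0.001 0 0 0;-1 0 0 0.001 0 0 0;-1 0 0 0 0 0 0'
```

```text
clock: 5.88
tool_pos: [0.5724, 0.0585, 0.1152]
eef_rot: [0.192, 0.981, -0.017, 0.018]
contact_force: [-4.7, -1.7, 21.3]
opening: 0.005
finger_force: 10.6
```

Contact came at tip z = 0.104 m with 21 N, so the lid is fully shut. Now the lever.

```bash
python3 -m inch '-1 0 0 -0.01 0 0 0;-1 0 0 -0.012 0 0.03 0;-1 -0.018 0.002 0 0 0 0;-1 -0.018 0.002 0 0 0 0;-1 -0.016 0.002 0 0 0 0;-1 0 0 0 0 0 0'
python3 -c "from h import *;where()"
```

```text
clock: 6.38
tool_pos: [0.6251, 0.0434, 0.135]
eef_rot: [0.194, 0.981, -0.014, 0.004]
contact_force: [0.0, -0.7, -0.3]
opening: 0.005
finger_force: 0.0
t 6.3833 TCP f,l,z rel hinge [ 0.1497 -0.0011  0.045 ] tip [ 0.1498 -0.0014  0.034 ] zax [ 0.012 -0.026 -1.   ] xax [-1.     0.02  -0.013] F [ 0.  -0.7 -0.3] q [ 0.09  0.87 -0.46  1.65  0.55  0.77  0.54]
```

```bash
python3 -m inch '-1 0 0 0.011 0 0 0;-1 0 0 0.011 0 0 0;-1 0 0 0.004 0 0 0;-1 0 0 0.004 0 0 0;-1 0 0 0.004 0 0 0;-1 0 0 0.004 0 0 0;-1 0 0 0 0 0 0'
python3 -c "from h import *;where()"
```

```text
clock: 6.97
tool_pos: [0.6209, 0.0441, 0.0958]
eef_rot: [0.192, 0.981, -0.015, 0.001]
contact_force: [-0.2, 0.2, 0.9]
opening: 0.003
finger_force: 0.0
t 6.9667 TCP f,l,z rel hinge [ 0.1456 -0.0019  0.0058] tip [ 0.1456 -0.0022 -0.0052] zax [ 0.007 -0.028 -1.   ] xax [-1.     0.016 -0.007] F [-0.2  0.2  0.9] q [ 0.07  0.92 -0.43  1.67  0.59  0.7   0.51]
```

```bash
python3 -m inch '-1 0 0 0.004 0 0 0;-1 0 0 0.004 0 0 0;-1 0 0 0.004 0 0 0;-1 0 0 0.004 0 0 0;-1 0 0 0.003 0 0 0;-1 0 0 0 0 0 0'
python3 - <<'E'
from h import *
where();p,d=snapshot("side");cv2.imwrite("pics/side3.png",cv2.resize(p[100:260,150:350],(800,640))[:600,:,::-1])
E
```

```text
clock: 7.47
tool_pos: [0.6212, 0.0432, 0.0768]
eef_rot: [0.193, 0.981, -0.015, 0.001]
contact_force: [-0.2, -0.5, -0.4]
opening: -0.0
finger_force: 0.0
t 7.4667 TCP f,l,z rel hinge [ 0.1462 -0.0027 -0.0132] tip [ 0.1463 -0.003  -0.0242] zax [ 0.007 -0.029 -1.   ] xax [-1.     0.016 -0.008] F [-0.2 -0.5 -0.4] q [ 0.07  0.95 -0.41  1.68  0.61  0.66  0.49]
```

View pics/side3.png

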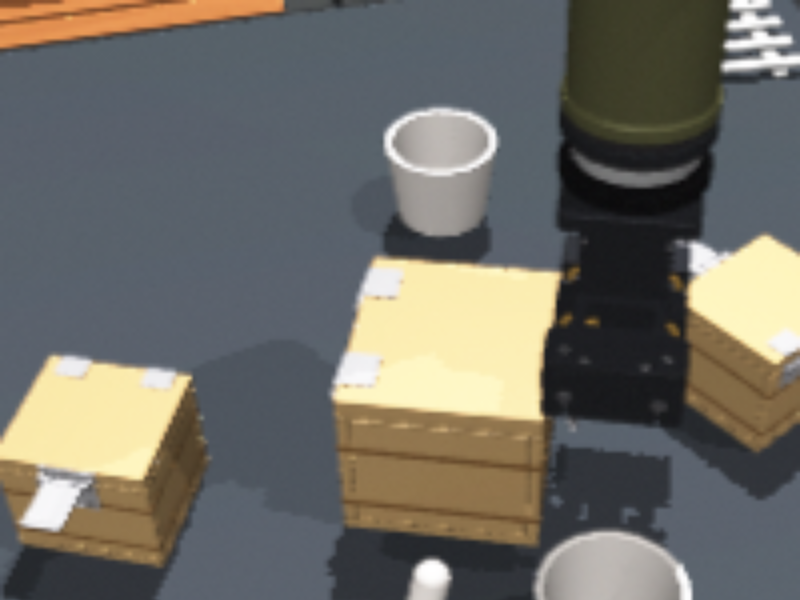

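The gripper hides the lever, and the caddy and decoys haven't moved. The force is about zero, so the lever has probably snapped. I'll withdraw and look.

```bash
python3 -m inch '-1 -0.004 0 0 0 0 0;-1 0 0 -0.02 0 0 0;-1 0 0 -0.03 0 0 0;-1 0 0 -0.03 0 0 0;-1 0.025 0.015 -0.025 0 0 0;-1 0.025 0.02 -0.02 0 0 0;-1 0.025 0.02 -0.02 0 0 0;-1 0.025 0.02 -0.02 0 0 0;-1 0.025 0.02 -0.02 0 0 0;-1 0.025 0.02 -0.02 0 0 0;-1 0 0 0 0 0 0'
python3 - <<'E'
from h import *
where();B=np.stack([F,L,[0,0,1]])
for n in("side","top"):
    p,d=snapshot(n);cv2.imwrite(f"pics/{n}4.png",p[...,::-1]);P=cloud(n,d);w=P.copy()
    P=(P.reshape(-1,3)-H)@B.T;P=P[np.isfinite(P).all(1)]
    l=P[(P[:,0]>.116)&(P[:,0]<.19)&(abs(P[:,1])<.02)&(P[:,2]>-.06)&(P[:,2]<.03)]
    print(n,len(l),l.min(0).round(4),l.max(0).round(4))
    t=P[(P[:,0]>-.01)&(P[:,0]<.12)&(abs(P[:,1])<.07)&(abs(P[:,2]-.014)<.008)]
    print(cv2.minAreaRect(t[:,:2].astype(np.float32)),t[:,2].mean())
p,_=snapshot("side");cv2.imwrite("pics/side5.png",cv2.resize(p[100:260,150:350],(800,640))[:600,:,::-1])
E
```

```text
clock: 8.43
tool_pos: [0.5282, 0.2206, 0.2831]
eef_rot: [0.187, 0.982, -0.009, 0.003]
contact_force: [0.3, 1.6, 0.3]
opening: 0.005
finger_force: 0.0
t 8.4333 TCP f,l,z rel hinge [-0.005   0.1289  0.1931] tip [-0.0049  0.1288  0.1821] zax [ 0.01  -0.016 -1.   ] xax [-1.     0.005 -0.01 ] F [0.3 1.6 0.3] q [-0.16  0.62 -0.55  1.67  0.4   0.97  0.33]
side 93 [ 0.116 -0.02  -0.04 ] [0.1296 0.0193 0.0099]
((0.06057509779930115, -0.0013788752257823944), (0.12159720063209534, 0.11879689246416092), 89.64229583740234) 0.013240165082963206
top 64 [ 0.116  -0.02   -0.0039] [0.1232 0.0199 0.0148]
((0.05951462686061859, -9.3068927526474e-05), (0.1203562468290329, 0.1199256032705307), 0.2109450101852417) 0.015102298056973213
```

View pics/side5.png

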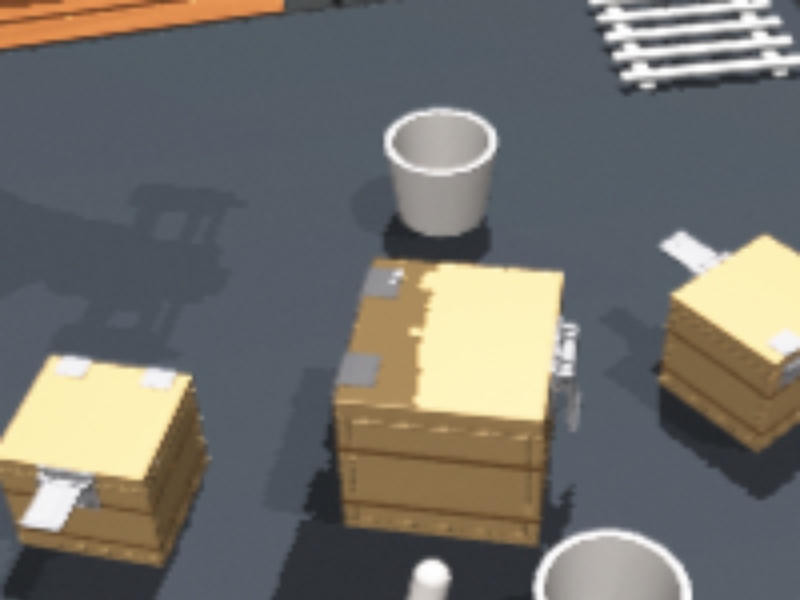

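View pics/top4.png

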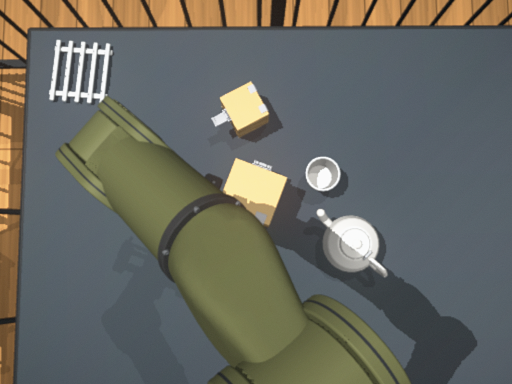

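The lever at (570,400) lies flat against the front: it reaches 40 mm below the rim and stands at most 10 mm ahead of the pin. The lid is flat, the caddy, cups and teapot haven't moved, and the arm is clear.

```bash
python3 -c "
from plant import r
print(r.finish_job())"
```

```text
the job is handed in; nothing more can be done
None
```

The caddy's lid was pushed fully shut first, then the latch was pressed and snapped flat against the front; nothing else was moved, and I handed the job in at about 8.6 s (no verdict was returned).

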